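# Ease open a specimen bay's gate past a sagging bolt and hold it ajar

### The arm

A 6-joint arm with a two-finger parallel gripper is mounted at the origin on the work surface. World frame = base frame: x ahead of the robot, y to its left, z up, the work surface at z = 0. Lengths are in m, angles in rad, forces in N, time in s.
With the tool pointing down it reaches from about 0.225 to 0.875 m from the base axis. Payload 3.4 kg.
Tool frame: the origin (TCP) lies at the very end of the fingers, on their centre line; the grasp point (between the pads) lies 19 mm behind it; z points along the fingers, y is the line along which they close (so a half turn about z gives the same grasp; the last joint's range is limited). The gripper opens to 85 mm and grips with 20 to 120 N. Pads are 22 mm wide; open, the fingers measure 114 mm over their backs; the gripper's body (76 mm by 85 mm) begins 54 mm behind the grasp point. The pads swing forward as they close: fully open they stand 13 mm farther back than shut.
Start: joints at [1.211, 0.276, 1.505, -0, 1.361, -0.121], TCP at [0.136, 0.559, 0.2] pointing down, gripper open.
Joint ranges: [-2.89, 2.89], [-0.75, 2.08], [0.22, 2.7], [-1.18, 4.32], [0.11, 2.71], [-2.7, 2.7]. Speed limits (rad/s): [2.57, 2.57, 3.14, 3.14, 3.14, 3.14].

### API

Orientations are given as a unit quaternion [w, x, y, z].
In Python, from rig import manip, eyes gives the robot as it stands.
- The arm moves only by the tool servo_tool, never from a script. Its argument "series" is text: rows parted by semicolons, each of 7 numbers parted by spaces: the shift along the tool's x, y, z in m, then the turn, a rotation vector about the tool's x, y, z in degrees, then the closure, from 0 (fully open) to 1 (shut). In form: dx dy dz ax ay az fingers; .... A call has 1 to 5 rows; each row is the pose to reach, as a shift and turn from the pose commanded when the call began, along the tool's axes at that moment; what a row does not reach only later rows make up. A row lasts 1/10 s, in which the tool goes at most 50 mm and 8.59 degrees, less where a joint would pass 70% of its speed; a pose out of reach is approached as far as the arm can. A call with a gripper value outside its range is refused whole. The fingers move at their own pace and stop on an object; "squeeze" is the grip in N (left out, the last holds). Time passes only in rows, so rows that repeat a pose let the fingers close. It gives the time, the measured TCP pose, the force, the opening and the grip force at its end, in the units of the state.
- manip.get_state(): the state, without advancing time (a new reading comes with each control period).
- eyes.get_image(name): name is "side" or "top" or "wrist"; returns the picture (400x640x3 uint8, red, green, blue); there is no depth.
- eyes.camera_info(name): a dict with "fx", "fy", "cx", "cy" (pixels), "eye" and "orientation" of the camera in the world. Camera axes: x right, y down, z forward; pixel columns grow to the right and rows downward; lengths in m; the calibration is good to about 2 mm. A picture is of the moment at which its call begins: read the wrist's pose just before it. camera_info takes no time and is no camera call; for the wrist camera it gives the pose at the moment of the call.
- manip.sign_off(): hands the job in; it is judged then, once.
The state is a dict: "clock": time; "qpos": joint angles; "qd": joint speeds; "effort": joint torques, N m; "position": TCP position; "ee_rot": TCP orientation; "contact_force": force on the tool from outside, world axes, zero at the start; "moment": the same for the moment, N m; "width": finger opening in m; "gripper_force": force on a finger pad.
Only numpy, scipy, OpenCV 4.12 (cv2) and the standard library are available. Lean on these libraries where they do the work, as an engineer would, in place of code of your own. Each camera call takes 0.05 s, during which the arm holds its last target. There are 200 camera calls.

### The job

Open the specimen bay for a colleague: first turn the blue captive knob nearest the gate's hinge clockwise to its end stop, then the other blue knob likewise. Then lift the sagging barrel bolt by its red knob over the keeper's bent-up lip while pulling it fully back, without wrenching it against the lip, and by that red knob pull the gate about 10 cm ajar at its free edge. Finish while still gripping the red knob and holding the gate ajar against its closing spring; leave the bottles and the tube rack alone.

Things in the scene. Friction and masses are not known exactly. Their poses are not given: they have to be found in the camera images.
- bay: Cream specimen bay fixed to the bench, 400 wide x 214 deep x 150 mm high. Axes ('bay' offsets below): x from the front into the bay, y left seen from the robot, z up. Origin on the bench, mid-width, under the mid-plane of the shut front gate. Cover top at z 150, from x 14 to 204 mm. Posts at both gate ends, z to 147. Place and yaw vary.
- knob_a (a joint): Blue captive knob nearest the gate's hinge; rad, grows clockwise from above, 0 to the end stop at 1.5 (home above 1.4). Starts at 0 to 0.3. Friction 0.05 N m, stays where left. Its flat steel hook cam (reach 56 mm from the axis, top 12 mm above the cover) hooks a pin on the gate's top and blocks the gate until turned away.
- knob_a_grip (a point): Grip point: on the knob's vertical axis, 34 mm above the cover, 184 mm above the bench, bay offset x +44, y +120 mm. The grip is an upright bar 42 long, 14 thick, 34 mm high, its top 12 mm above this point; it runs along the point's x axis (the bay's x axis at joint 0) and turns with the knob.
- knob_b (a joint): The second blue captive knob, identical to knob_a (0 to 1.5 rad clockwise from above, end stop 1.5, home above 1.4, starts between 0 and 0.3), farther from the hinge.
- knob_b_grip (a point): Grip point of the second knob, as for knob_a_grip; bay offset x +44, y +10 mm, 184 mm above the bench.
- bolt (a joint): Barrel bolt on the gate's front, a 10 mm steel rod along the gate's width; m drawn back. 0 shot into the keeper, 0.042 fully drawn, towards the hinge (bay +y while the gate is shut). Friction about 1 N; it stays where left. Counts as drawn above 0.032.
- bolt_lift (a joint): Lift of the whole bolt in its slack guide straps; m. 0 sagging (it falls back there under its 2.5 N weight), 0.014 the top stop. Below about 0.007 the bolt's head jams on the keeper's lip when pulled back; above that it clears. Once drawn 0.02 it may sag again.
- bolt_knob: Upright red knob on the bolt, a cylinder 20 mm across, 36 mm tall; origin at its centre. Gate shut, bolt shot and sagging: bay offset x -28, y -85, 174 mm above the bench (156 to 192). It moves with bolt and gate. Gate top (150 mm) and guide straps (33 mm to bay -y and 77 mm to +y of it, 152 mm high) lie lower, so it can be gripped from above on any line.
- bolt_head: Steel disc 26 mm across and 8 mm thick at the bolt's tip, origin at its centre, 90 mm from the red knob towards bay -y. It hangs behind the lip.
- keeper: Brass keeper fixed on the right-hand post; origin and axes as bay. A floor, a front cheek that stops the gate swinging while the bolt is shot, and an inner end bent up into a lip (bay y -161 to -168, top at 122 mm) that overlaps the sagging bolt's head by 7 mm in height; gap between head and lip about 3 mm when shot.
- gate (a joint): Gate angle, rad: 0 shut, grows as its free edge swings towards the robot (clockwise from above), to 0.9. A spring shuts it: about 0.3 N m at 0, 0.6 N m at 0.35 (about 2.2 N at the red knob). 0.33 rad opens the free edge by about 10 cm.
- gate_hinge (a point): On the gate's vertical hinge axis (left end, bay y +172 mm, x 0) at the gate's top, 150 mm above the bench. The red knob, bolt drawn, is 217 mm from it along the gate, and 28 mm in front of the gate's mid-plane.
- gate_edge (a point): Top of the gate's free edge, 302 mm from the hinge, 150 mm above the bench. The gate is a 16 mm thick aluminium frame with a clear panel, 142 mm tall.
- gel: Bystander: green gel bottle, 68 mm across, 170 mm tall, origin under its base.
- rinse: Bystander: white bottle, 64 mm across, 200 mm tall, origin under its base.
- rack: Bystander: grey tube rack with capped tubes, 60 x 110 mm, 100 mm tall, origin under its centre.

How it is judged:
On the way, in this order (a step that is already met when the one before it is completed fails the run):
1. the knob nearest the hinge is turned to its end stop, the bolt still shot and the gate shut (value of joint knob_a above 1.4 rad and value of joint bolt below 0.02 m and value of joint gate below 0.05 rad), for 0.1 s.
2. the other knob is turned to its end stop too (value of joint each of knob_b, knob_a above 1.4 rad), for 0.1 s.
3. the bolt is lifted over the lip and drawn back (value of joint bolt above 0.032 m), for 0.1 s.
4. the gate is pulled ajar by the gripped red knob (value of joint gate above 0.2 rad and contact force between the fingers and bolt_knob above 1 N), for 0.1 s.
At the end, for the whole second after the job is handed in: The fingers still grip the red knob (more than 1 N) and hold the gate still between 0.2 and 0.5 rad open (6 to 14.5 cm at its free edge); the bolt is drawn back at least 30 mm, both blue knobs stand within 0.15 rad of their end stops, and the bystanders stand upright (all of step 4 and value of joint gate below 0.5 rad and velocity of joint gate between -0.05 and 0.05 rad/s and value of joint bolt above 0.03 m and value of joint each of knob_a, knob_b above 1.35 rad and angle between each of gel, rinse, rack's own z axis and vertical below 0.2 rad); the arm keeps its last pose, push and grip.
It fails at once if the bolt's head is wrenched against the keeper with more than 40 N (contact force between bolt_head and keeper above 40 N).
It fails at once if a bystander is pushed more than 3 cm or tipped (distance of any of gel, rinse, rack from where it was at the start of the episode above 0.03 m or angle between any of gel, rinse, rack's own z axis and vertical above 0.35 rad).
It also fails if it takes over 54 s, if anything falls off the work surface, if the arm or the gripper's body presses on something with over 40 N, if the wrist force passes 120 N, or if a joint passes its speed limit or range.

## Working session

There is one attempt and no reset: what is moved stays moved. The work goes in short steps, Python scripts to look and compute and a tool call to move; the robot and the scene stay as the last step left them, time stands still between calls to the robot, and variables do not carry over. Pictures are saved under pics/ and viewed, at most 10 in all, crops included, and the job is handed in when it is done.

Besides the shell and the picture viewer there is one more tool, called after "Emit:" by a JSON object that holds its "name" and its "arguments". servo_tool: Moves the arm, as the interface text tells. Its arguments: {"type":"object","properties":{"series":{"type":"string"},"squeeze":{"type":"number"}},"required":["series"]}

```bash
mkdir -p pics; python3 - <<'E'
from rig import manip, eyes
import cv2,numpy as np
s=manip.get_state();print({k:np.round(v,4) for k,v in s.items()})
ims=[]
for n in("top","side"):
    i=eyes.camera_info(n);print(n,i)
    im=eyes.get_image(n);cv2.imwrite(f"pics/{n}0.png",im[:,:,::-1])
E
```

```text
{'clock': np.float64(0.0), 'qpos': array([ 1.211 ,  0.2766,  1.5061,  0.    ,  1.3607, -0.121 ]), 'qd': array([-0.0012, -0.001 , -0.    ,  0.0011,  0.0002, -0.    ]), 'effort': array([ 7.00000e-04, -4.16766e+01, -2.45816e+01,  0.00000e+00,
        1.09000e-02, -0.00000e+00]), 'position': array([0.1358, 0.5581, 0.1987]), 'ee_rot': array([-2.000e-04,  1.191e-01,  9.929e-01, -9.000e-04]), 'contact_force': array([-0.5171, -0.4076,  0.1457]), 'moment': array([ 0.0247,  0.0015, -0.0139]), 'gripper_force': np.float64(0.0), 'width': np.float64(0.0853)}
top {'fx': 444.95387021847176, 'fy': 444.95387021847176, 'cx': 325.1013076032277, 'cy': 201.58829808765248, 'eye': array([ 3.50647068e-01, -9.01674875e-04,  1.47212601e+00]), 'orientation': array([ 0.04449372, -0.70163301,  0.71024752, -0.03577553])}
side {'fx': 388.7400716481871, 'fy': 388.7400716481871, 'cx': 317.27463441191907, 'cy': 192.03063863351665, 'eye': array([ 0.27110997, -0.83905852,  0.97079403]), 'orientation': array([-0.38929611,  0.91343943, -0.10584548,  0.0536067 ])}
```

View pics/top0.png

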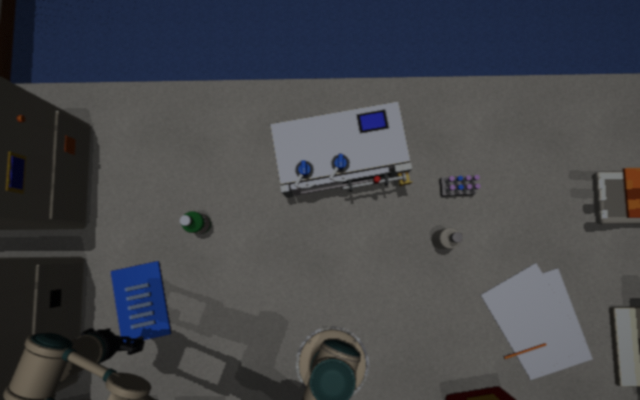

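View pics/side0.png

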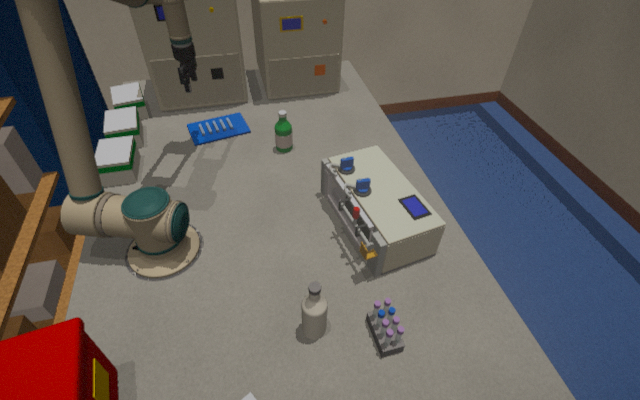

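The top view shows the bay's cover with corners near (272,123) and (398,102), the blue knobs at (304,168) and (340,162), and the red knob at (377,180). The gel bottle is at (192,222), the rinse bottle at (450,238) and the rack at (460,185). The side view agrees: blue knobs at (347,164) and (363,185), red knob at (356,212).

```bash
cat >h.py <<'E'
import numpy as np,cv2
from scipy.spatial.transform import Rotation as R
def rot(q): return R.from_quat(np.r_[q[1:],q[0]])
def ray(i,p):
    d=rot(i["orientation"]).apply([(p[0]-i["cx"])/i["fx"],(p[1]-i["cy"])/i["fy"],1.]); return np.array(i["eye"]),d
def onz(i,p,z):
    e,d=ray(i,p); return e+d*(z-e[2])/d[2]
def proj(i,P):
    c=rot(i["orientation"]).inv().apply(np.array(P)-i["eye"]); return np.array([i["fx"]*c[0]/c[2]+i["cx"],i["fy"]*c[1]/c[2]+i["cy"]])
def tri(a,b):
    (e,d),(f,g)=a,b; t=np.linalg.lstsq(np.c_[d,-g],f-e,rcond=None)[0]; p=e+d*t[0];q=f+g*t[1]; return (p+q)/2,np.linalg.norm(p-q)
def mask(im,col):
    r,g,b=[im[:,:,k].astype(int) for k in range(3)]
    return ((b>1.5*r)&(b>1.25*g)&(b>60) if col=="blue" else (r>2*g)&(r>2*b)&(r>60)).astype(np.uint8)
def blobs(m,mn=8):
    n,l,s,c=cv2.connectedComponentsWithStats(m); return [(np.round(c[k],1),s[k]) for k in range(1,n) if s[k][4]>=mn]
E
python3 - <<'E'
from h import *
from rig import eyes
for n in("top","side"):
    im=cv2.imread(f"pics/{n}0.png")[:,:,::-1]; i=eyes.camera_info(n)
    x0,y0,x1,y1=(260,90,425,205) if n=="top" else (310,140,445,275)
    for c in("blue","red"):
        for b in blobs(mask(im[y0:y1,x0:x1],c),3): print(n,c,b[0]+[x0,y0],b[1][2:],onz(i,b[0]+[x0,y0],.18).round(4))
    if n=="top":
        h=cv2.cvtColor(np.ascontiguousarray(im[y0:y1,x0:x1]),cv2.COLOR_RGB2GRAY); m=(h>115).astype(np.uint8)
        print(np.percentile(h,[5,50,70,80,90,99]))
        cs=max(cv2.findContours(m,0,2)[0],key=cv2.contourArea); 
        rr=cv2.minAreaRect(cs);q=cv2.boxPoints(rr)+[x0,y0];print(rr)
        P=np.array([onz(i,p,.15) for p in q]);print(q,P.round(4),np.linalg.norm(np.diff(P,axis=0),axis=1))
    cv2.imwrite(f"pics/{n}crop.png",cv2.resize(im[y0:y1,x0:x1,::-1],None,fx=4.5,fy=4.5,interpolation=2))
E
```

```text
top blue [372.3 120.7] [ 26  19 377] [ 0.739  -0.1293  0.18  ]
top blue [340.1 161.3] [ 13  14 143] [ 0.6173 -0.0314  0.18  ]
top blue [303.7 167.7] [ 14  15 144] [0.5996 0.0762 0.18  ]
top red [376.5 178.4] [ 7  6 32] [ 0.5647 -0.1375  0.18  ]
[ 45.  90. 128. 130. 130. 131.]
((80.09811401367188, 55.64387893676758), (67.2084732055664, 130.79608154296875), 79.9393081665039)
[[269.8353138  123.98083115]
 [398.62017822 101.13190079]
 [410.36091614 167.30693054]
 [281.5760498  190.15585327]] [[ 0.7425  0.1807  0.15  ]
 [ 0.8083 -0.2142  0.15  ]
 [ 0.6021 -0.2432  0.15  ]
 [ 0.5378  0.1449  0.15  ]] [0.40038638 0.20828268 0.39341993]
side blue [430.5 160.3] [  42   62 1311] [0.8706 0.0258 0.18  ]
side blue [346.6 163.3] [ 12  14 133] [0.6001 0.0702 0.18  ]
side blue [362.7 184.9] [ 14  15 149] [ 0.6181 -0.0381  0.18  ]
side blue [414.3 206.2] [ 26  21 292] [ 0.7336 -0.1558  0.18  ]
side red [355.8 209.4] [ 6  7 29] [ 0.5667 -0.131   0.18  ]
```

View pics/topcrop.png

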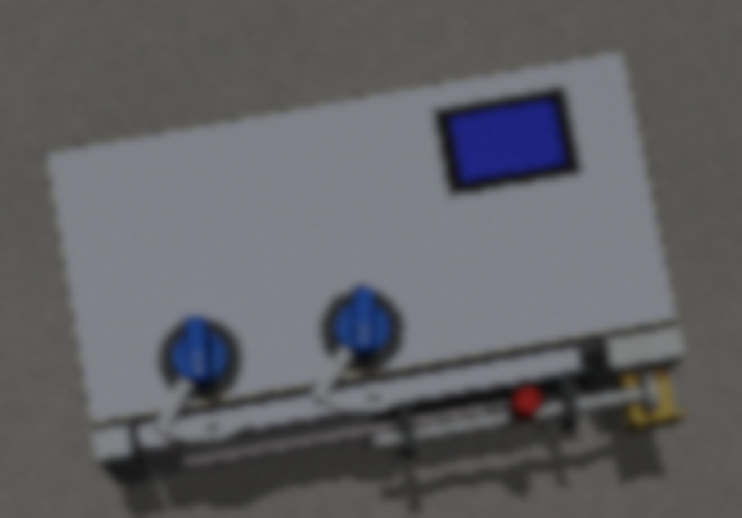

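Emit:
{"name": "servo_tool", "arguments": {"series": "-0.03 -0.025 -0.03 0 0 0 0;-0.07 -0.052 -0.06 0 0 0 0;-0.11 -0.08 -0.08 0 0 0 0;-0.15 -0.11 -0.09 0 0 0 0;-0.19 -0.14 -0.09 0 0 0 0"}}

```text
clock: 0.6
position: [0.2824, 0.3847, 0.2907]
ee_rot: [0.001, 0.119, 0.993, 0.001]
contact_force: [0.6, 0.2, -0.8]
width: 0.0857
gripper_force: 0.0
```

Emit:
{"name": "servo_tool", "arguments": {"series": "-0.037 -0.028 -0.014 0 0 0 0;-0.074 -0.056 -0.028 0 0 0 0;-0.11 -0.084 -0.042 0 0 0 0;-0.147 -0.11 -0.056 0 0 0 0;-0.184 -0.14 -0.07 0 0 0 0"}}

```text
clock: 1.1
position: [0.4275, 0.2045, 0.3595]
ee_rot: [-0.0, 0.119, 0.993, 0.0]
contact_force: [-0.3, 1.1, -0.4]
width: 0.0858
gripper_force: 0.0
```

Emit:
{"name": "servo_tool", "arguments": {"series": "-0.035 -0.028 0 0 0 -4 0;-0.07 -0.056 0 0 0 -8 0;-0.105 -0.08 0 0 0 -13 0;-0.14 -0.106 0 0 0 -18 0;-0.173 -0.132 0 0 0 -18 0"}}

```text
clock: 1.6
position: [0.5645, 0.0351, 0.3586]
ee_rot: [-0.0, -0.038, 0.999, 0.0]
contact_force: [0.3, -0.0, 0.3]
width: 0.0853
gripper_force: 0.0
```

```bash
python3 - <<'E'
from rig import manip, eyes
import cv2,numpy as np
s=manip.get_state();print({k:np.round(s[k],4) for k in("clock","qpos","qd","position","ee_rot","width","contact_force")})
i=eyes.camera_info("wrist");print(i)
im=eyes.get_image("wrist");cv2.imwrite("pics/w1.png",im[:,:,::-1])
E
```

```text
{'clock': np.float64(1.6), 'qpos': array([-6.1000e-02,  2.1810e-01,  1.2027e+00,  3.0000e-04,  1.7217e+00,
       -1.7082e+00]), 'qd': array([-0.578 ,  0.3734, -0.4821,  0.0067,  0.1062, -0.5301]), 'position': array([0.5645, 0.0351, 0.3586]), 'ee_rot': array([-4.000e-04, -3.820e-02,  9.993e-01,  2.000e-04]), 'width': np.float64(0.0853), 'contact_force': array([ 0.3454, -0.0497,  0.3014])}
{'fx': 293.8740634415262, 'fy': 293.8740634415262, 'cx': 318.07072989453945, 'cy': 198.49676919089643, 'eye': array([0.49902984, 0.02971615, 0.53363608]), 'orientation': array([0.08841881, 0.67377937, 0.72733419, 0.09585639])}
```

View pics/w1.png

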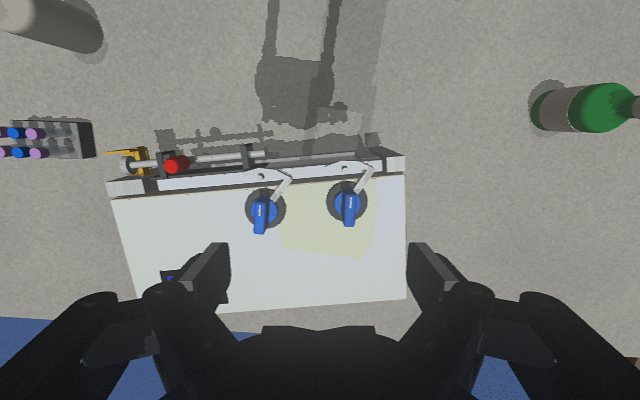

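The wrist view shows knob A at about (348,203), knob B at (263,211) and the red knob at (172,163), with each bar running down the picture and slightly skewed. The arm was still moving, so I'll take a settled picture and measure from that.

```bash
python3 - <<'E'
from h import *
from rig import manip, eyes
im=eyes.get_image("wrist");im=eyes.get_image("wrist")
i=eyes.camera_info("wrist");s=manip.get_state();im=eyes.get_image("wrist");print(s["position"],s["ee_rot"],np.abs(s["qd"]).max())
import pickle;pickle.dump((i,im),open("w2.pkl","wb"))
x0,y0,x1,y1=140,140,390,250
for c in("blue","red"):
    for b in blobs(mask(im[y0:y1,x0:x1],c)): print(c,b[0]+[x0,y0],b[1],onz(i,b[0]+[x0,y0],.18).round(4))
psi=np.radians(9.43);Rz=np.array([[np.cos(psi),-np.sin(psi)],[np.sin(psi),np.cos(psi)]]);O=np.array([.574,-.050])
for n,b,z in(("A",(.044,.12),.196),("B",(.044,.01),.196),("red",(-.028,-.085),.192),("FL",(.014,.2),.15),("FR",(.014,-.2),.15),("BL",(.204,.2),.15)):
    P=np.r_[O+Rz@b,z];print(n,P.round(4),proj(i,P).round(1))
cv2.imwrite("pics/w2c.png",cv2.resize(im[170:250,220:380,::-1],None,fx=5,fy=5,interpolation=0))
E
```

```text
[0.56461879 0.03471663 0.35745169] [-1.43276452e-03 -3.57625696e-02  9.99359285e-01  7.15370323e-05] 0.043553657734470376
blue [348.1 206.7] [194  49  28  38 612] [0.6008 0.0747 0.18  ]
blue [259.4 215.2] [111  57  19  38 459] [ 0.6199 -0.0357  0.18  ]
blue [272.2 211.8] [128  61  10  23 172] [ 0.6142 -0.0197  0.18  ]
red [172.7 165.7] [ 24  16  21  19 247] [ 0.5646 -0.1412  0.18  ]
A [0.5977 0.0756 0.196 ] [350.4 208.1]
B [ 0.6158 -0.0329  0.196 ] [259.2 216.3]
red [ 0.5603 -0.1384  0.192 ] [170.  163.7]
FL [0.555  0.1496 0.15  ] [405.9 170.8]
FR [ 0.6206 -0.245   0.15  ] [108.  198.2]
BL [0.7425 0.1807 0.15  ] [408.  297.5]
```

View pics/w2c.png

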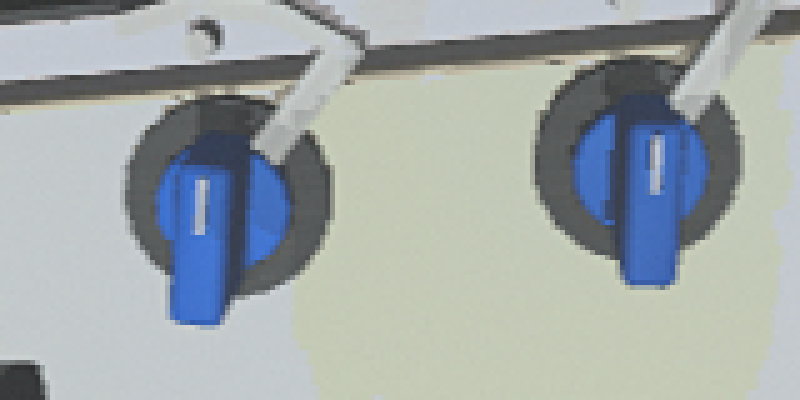

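The crop (5x, origin 220,170) shows the bar tops. For B, the corners are near (180,165), (228,165), (170,320) and (220,324). For A, they are near (632,125), (682,125), (622,282) and (675,282).

```bash
python3 - <<'E'
from h import *
import pickle;i,im=pickle.load(open("w2.pkl","rb"))
for n,q in(("A",[(632,125),(682,125),(622,280),(675,280)]),("B",[(180,165),(228,165),(170,318),(220,322)])):
    P=np.array([onz(i,(220+x/5-.4,170+y/5-.4),.196) for x,y in q])
    d=P[2:].mean(0)-P[:2].mean(0);print(n,P.mean(0).round(4),"len",np.linalg.norm(d).round(4),"wid",np.linalg.norm(P[1]-P[0]).round(4),"deg",np.degrees(np.arctan2(d[1],d[0])).round(1))
    for k in(3,): print([np.degrees(np.arctan2(*(P[2+j]-P[j])[[1,0]])).round(1) for j in(0,1)])
for z in (.192,): print(onz(i,(171.5,164.5),z))
E
```

```text
A [0.6005 0.0756 0.196 ] len 0.0388 wid 0.0118 deg 2.7
[np.float64(1.9), np.float64(3.5)]
B [ 0.6184 -0.0325  0.196 ] len 0.0396 wid 0.0114 deg -2.0
[np.float64(-2.6), np.float64(-1.3)]
[ 0.56107864 -0.13670669  0.192     ]
```

Emit:
{"name": "servo_tool", "arguments": {"series": "-0.018 0.018 0.03 0 0 1.4 0;-0.037 0.038 0.07 0 0 1.4 0;-0.037 0.038 0.11 0 0 1.4 0;-0.037 0.038 0.13 0 0 1.4 0;-0.037 0.038 0.13 0 0 1.4 0", "squeeze": 40}}

```text
clock: 2.3
position: [0.5942, 0.0792, 0.2258]
ee_rot: [-0.004, -0.027, 1.0, 0.0]
contact_force: [-0.3, -0.4, 0.5]
width: 0.0851
gripper_force: 0.0
```

```bash
python3 - <<'E'
from h import *
from rig import manip
s=manip.get_state();print(s["position"],rot(s["ee_rot"]).as_matrix().round(4),s["qpos"].round(3))
t=np.array([.599,.0756,.168]);print(rot(s["ee_rot"]).inv().apply(t-s["position"]))
E
```

```text
[0.59421367 0.07915643 0.22581647] [[-9.986e-01 -5.310e-02 -8.000e-03]
 [-5.310e-02  9.986e-01  5.000e-04]
 [ 8.000e-03  9.000e-04 -1.000e+00]] [ 1.600e-02  3.050e-01  1.398e+00  1.000e-03  1.447e+00 -1.608e+00]
[-0.00505314 -0.00385726  0.05777446]
```

Emit:
{"name": "servo_tool", "arguments": {"series": "-0.004 -0.003 0.02 0 0 0 0;-0.005 -0.004 0.04 0 0 0 0;-0.005 -0.004 0.05 0 0 0 0;-0.005 -0.004 0.058 0 0 0 0;-0.005 -0.004 0.058 0 0 0 0"}}

```text
clock: 2.8
position: [0.6025, 0.0741, 0.1713]
ee_rot: [-0.0, -0.026, 1.0, 0.0]
contact_force: [0.2, 0.1, -0.6]
width: 0.0857
gripper_force: 0.0
```

```bash
python3 - <<'E'
from h import *
from rig import manip,eyes
s=manip.get_state();print(s["position"],rot(s["ee_rot"]).as_matrix().round(4),s["qpos"].round(3))
t=np.array([.599,.0756,.168]);print(rot(s["ee_rot"]).inv().apply(t-s["position"]))
im=eyes.get_image("wrist");cv2.imwrite("pics/w3.png",im[:,:,::-1])
E
```

```text
[0.60251133 0.07409628 0.17133746] [[-9.987e-01 -5.130e-02 -3.000e-04]
 [-5.130e-02  9.987e-01  2.000e-04]
 [ 3.000e-04  2.000e-04 -1.000e+00]] [ 0.008  0.34   1.481  0.     1.321 -1.614]
[0.00342868 0.00168108 0.00333877]
```

View pics/w3.png

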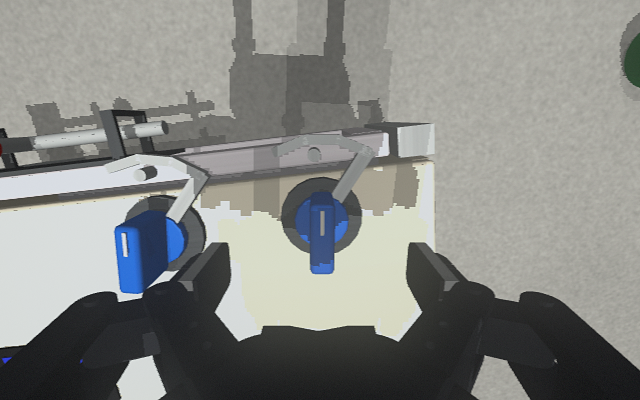

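The wrist view shows bar A, at (321,235), centred between the fingers at columns 218 and 418. I'll close on it.

Emit:
{"name": "servo_tool", "arguments": {"series": "0.002 0.001 0.002 0 0 0 0.5;0.002 0.001 0.002 0 0 0 1;0.002 0.001 0.002 0 0 0 1;0.002 0.001 0.002 0 0 0 1;0.002 0.001 0.002 0 0 0 1"}}

```text
clock: 3.35
position: [0.601, 0.0746, 0.1694]
ee_rot: [0.0, -0.025, 1.0, 0.0]
contact_force: [-0.9, 0.2, -0.1]
width: 0.0122
gripper_force: 0.0
```

Emit:
{"name": "servo_tool", "arguments": {"series": "0 0 0 0 0 0 1;0 0 0 0 0 0 1"}}

```text
clock: 3.55
position: [0.6008, 0.0746, 0.1692]
ee_rot: [0.0, -0.025, 1.0, 0.0]
contact_force: [0.3, 0.2, -0.8]
width: -0.0002
gripper_force: 0.0
```

```bash
python3 - <<'E'
from h import *
from rig import manip,eyes
s=manip.get_state();i=eyes.camera_info("wrist");im=eyes.get_image("wrist");cv2.imwrite("pics/w4.png",im[:,:,::-1])
p=s["position"];M=rot(s["ee_rot"]).as_matrix();print(p,i["eye"],rot(i["orientation"]).as_matrix().round(3))
print("tcp px",proj(i,p),"grasp px",proj(i,p-.019*M[:,2]),"A grip px",proj(i,[.599,.0756,.184]),"top",proj(i,[.599,.0756,.196]))
E
```

```text
[0.60084239 0.0746253  0.16919528] [0.5351508  0.07087997 0.34414778] [[-0.051  0.965  0.259]
 [ 0.999  0.049  0.013]
 [ 0.     0.259 -0.966]]
tcp px [318.62391242 227.20454061] grasp px [318.68943377 238.98141509] A grip px [320.50922973 233.30009163] top [320.69168584 241.55368476]
```

View pics/w4.png

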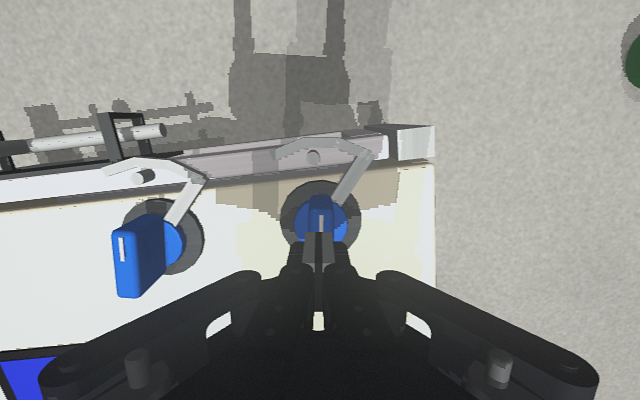

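The fingers shut fully on nothing (width 0). In the picture they appear to be above the bar at (320,215), so I'll check the tip height from the side camera.

```bash
python3 - <<'E'
from h import *
from rig import manip,eyes
s=manip.get_state();i=eyes.camera_info("side");im=eyes.get_image("side")[:,:,::-1].copy()
p=s["position"];u,v=proj(i,p);print(u,v,s["position"],s["width"])
x0,y0=int(u)-60,int(v)-60
c=cv2.resize(im[y0:y0+100,x0:x0+130],None,fx=6,fy=6,interpolation=0)
for P,col in((p,(0,255,255)),(p+[0,0,.03],(0,255,0)),(np.array([.599,.0756,.196]),(255,0,255)),(np.array([.599,.0756,.15]),(255,255,0))):
    q=(proj(i,P)+.5-[x0,y0])*6;cv2.drawMarker(c,tuple(int(t) for t in q),col,cv2.MARKER_CROSS,14,1)
cv2.imwrite("pics/s5.png",c)
E
```

```text
346.1832442304267 165.0220786131477 [0.60082108 0.07462107 0.16916751] 0.0002730130732825086
```

View pics/s5.png

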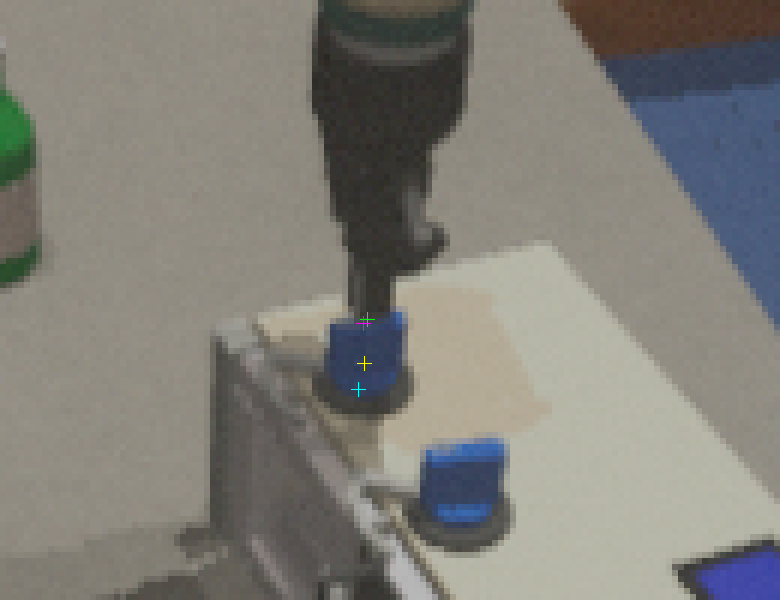

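Bar A stands unobstructed in front of the fingers, and the visible tips end at the bar's top (crop row 318, about z 0.197). The reported TCP is (364,362), so the tips sit about 28 mm above it. The wrist view's finger spacing also gives about 30 mm. I'll reopen, go 27 mm lower and watch the force.

Emit:
{"name": "servo_tool", "arguments": {"series": "0 0 0 0 0 0 0;0 0 0 0 0 0 0;0 0 0 0 0 0 0;0 0 0 0 0 0 0;0 0 0 0 0 0 0"}}

```text
clock: 4.15
position: [0.6008, 0.0746, 0.1692]
ee_rot: [0.0, -0.025, 1.0, 0.0]
contact_force: [-0.2, -0.4, 0.9]
width: 0.0721
gripper_force: 0.0
```

Emit:
{"name": "servo_tool", "arguments": {"series": "0.002 0 0.007 0 0 0 0;0.002 0 0.014 0 0 0 0;0.002 0 0.021 0 0 0 0;0.002 0 0.027 0 0 0 0;0.002 0 0.027 0 0 0 0"}}

```text
clock: 4.65
position: [0.5979, 0.0745, 0.1407]
ee_rot: [-0.001, -0.025, 1.0, 0.0]
contact_force: [0.6, -0.2, -0.3]
width: 0.0855
gripper_force: 0.0
```

Emit:
{"name": "servo_tool", "arguments": {"series": "0 0 0 0 0 0 1;0 0 0 0 0 0 1;0 0 0 0 0 0 1;0 0 0 0 0 0 1;0 0 0 0 0 0 1"}}

```text
clock: 5.15
position: [0.5989, 0.0759, 0.1427]
ee_rot: [0.0, -0.025, 1.0, 0.001]
contact_force: [-2.9, 4.8, 6.3]
width: 0.0127
gripper_force: 44.8
```

Emit:
{"name": "servo_tool", "arguments": {"series": "0 0 0 0 0 0 1;0 0 0 0 0 0 1"}}

```text
clock: 5.35
position: [0.5989, 0.0758, 0.1427]
ee_rot: [0.0, -0.025, 1.0, 0.001]
contact_force: [-2.4, 5.1, 3.5]
width: 0.0129
gripper_force: 43.6
```

Emit:
{"name": "servo_tool", "arguments": {"series": "0 0 0 0 0 8 1;0 0 0 0 0 16 1;0 0 0 0 0 24 1;0 0 0 0 0 32 1;0 0 0 0 0 40 1"}}

```text
clock: 5.85
position: [0.5994, 0.0777, 0.1427]
ee_rot: [-0.0, 0.321, 0.947, 0.003]
contact_force: [0.8, 9.3, 2.2]
width: 0.0129
gripper_force: 43.5
```

Emit:
{"name": "servo_tool", "arguments": {"series": "0 0 0 0 0 8 1;0 0 0 0 0 16 1;0 0 0 0 0 24 1;0 0 0 0 0 32 1;0 0 0 0 0 39 1"}}

```text
clock: 6.35
position: [0.6009, 0.0787, 0.1427]
ee_rot: [-0.0, 0.618, 0.786, 0.004]
contact_force: [3.8, 11.5, 0.2]
width: 0.0127
gripper_force: 43.2
```

Emit:
{"name": "servo_tool", "arguments": {"series": "0 0 0 0 0 0 1;0 0 0 0 0 0 1"}}

```text
clock: 6.55
position: [0.6009, 0.0788, 0.1428]
ee_rot: [-0.0, 0.616, 0.787, 0.004]
contact_force: [4.1, 11.1, 1.2]
width: 0.0134
gripper_force: 43.2
```

```bash
python3 - <<'E'
from h import *
from rig import manip
s=manip.get_state();M=rot(s["ee_rot"]).as_matrix();print(s["position"],"xang",np.degrees(np.arctan2(M[1,0],M[0,0])),s["moment"].round(3),s["contact_force"].round(1),s["qpos"].round(3))
E
```

```text
[0.60090662 0.07876056 0.14275116] xang 103.89322245395489 [ 1.751 -0.369 -0.024] [ 4.1 11.1  1.2] [ 0.011  0.354  1.533  0.008  1.25  -0.234]
```

Emit:
{"name": "servo_tool", "arguments": {"series": "0 0 0 0 0 0 0;0 0 0 0 0 0 0;0 0 0 0 0 0 0;0 0 0 0 0 0 0;0 0 -0.01 0 0 0 0"}}

```text
clock: 7.05
position: [0.5976, 0.074, 0.1511]
ee_rot: [-0.001, 0.616, 0.787, -0.001]
contact_force: [-1.0, 0.4, 0.2]
width: 0.0839
gripper_force: 0.0
```

Emit:
{"name": "servo_tool", "arguments": {"series": "0 0 -0.02 0 0 0 0;0 0 -0.04 0 0 -8 0;0 0 -0.055 0 0 -16 0;0 0 -0.055 0 0 -24 0;0 0 -0.055 0 0 -32 0"}}

```text
clock: 7.55
position: [0.5994, 0.0743, 0.209]
ee_rot: [0.001, 0.373, 0.928, 0.0]
contact_force: [-0.1, -0.7, -0.7]
width: 0.0855
gripper_force: 0.0
```

Emit:
{"name": "servo_tool", "arguments": {"series": "0 0 0 0 0 -8 0;0 0 0 0 0 -16 0;0 0 0 0 0 -24 0;0 0 0 0 0 -32 0;0 0 0 0 0 -41 0"}}

```text
clock: 8.05
position: [0.599, 0.0742, 0.2081]
ee_rot: [0.0, 0.028, 1.0, -0.0]
contact_force: [-0.1, -0.6, -0.4]
width: 0.0856
gripper_force: 0.0
```

```bash
cat >go.py <<'E'
from h import *
from rig import manip
import sys
x,y,z,a=map(float,sys.argv[1:5])
s=manip.get_state();M=rot(s["ee_rot"]).as_matrix();xa=np.degrees(np.arctan2(M[1,0],M[0,0]))
print(s["clock"],s["position"].round(4),"xang",xa.round(2),"shift",(M.T@(np.array([x,y,z])-s["position"])).round(4),"az",((xa-a+180)%360-180).round(2),"F",s["contact_force"].round(1),s["moment"].round(2),s["qpos"].round(2),np.abs(s["qd"]).max().round(3))
E
python3 go.py .6185 -.0305 .143 178
```

```text
8.05 [0.599  0.0742 0.2081] xang 176.84 shift [-0.0252 -0.1035  0.0651] az -1.16 F [-0.1 -0.6 -0.4] [0.03 0.01 0.03] [ 0.01  0.31  1.43 -0.    1.4  -1.51] 1.491
```

Emit:
{"name": "servo_tool", "arguments": {"series": "-0.01 -0.04 0 0 0 0 0;-0.02 -0.08 0 0 0 0 0;-0.025 -0.104 0 0 0 0 0;-0.025 -0.104 0 0 0 0 0;-0.025 -0.104 0 0 0 0 0"}}

```text
clock: 8.55
position: [0.6174, -0.0311, 0.2077]
ee_rot: [0.0, 0.031, 1.0, 0.0]
contact_force: [-0.5, -0.1, 0.3]
width: 0.0856
gripper_force: 0.0
```

```bash
python3 go.py .6185 -.0305 .143 178; python3 - <<'E'
from h import *
from rig import eyes
i=eyes.camera_info("wrist");im=eyes.get_image("wrist")
hsv=cv2.cvtColor(im,cv2.COLOR_RGB2HSV)
m=mask(im,"blue");m[:150]=0;m[300:]=0
for b in blobs(m,60): print(b,im[int(b[0][1]),int(b[0][0])],onz(i,b[0],.19))
# white mark on top of bar: bright low saturation pixels enclosed by blue
w=((hsv[:,:,1]<90)&(hsv[:,:,2]>150)).astype(np.uint8)
n,l,s,c=cv2.connectedComponentsWithStats(w)
for k in range(1,n):
    x,y,ww,h,a=s[k]
    if 8<a<400 and m[max(y-4,0):y+h+4,max(x-4,0):x+ww+4].mean()>.35:
        p=np.argwhere(l==k)[:,::-1].astype(np.float32);vx,vy,cx,cy=cv2.fitLine(p,2,0,.01,.01).ravel()
        A,B=[onz(i,(cx+t*vx,cy+t*vy),.196) for t in(-h/2,h/2)];d=(B-A)*np.sign((B-A)[0]);print("mark",s[k],onz(i,c[k],.196).round(4),"len",np.linalg.norm(d).round(4),"deg",np.degrees(np.arctan2(d[1],d[0])).round(1))
E
```

```text
8.55 [ 0.6174 -0.0311  0.2077] xang 176.43 shift [-0.001   0.0006  0.0647] az -1.57 F [-0.5 -0.1  0.3] [ 0.03 -0.04 -0.  ] [-0.16  0.34  1.39  0.    1.41 -1.67] 0.027
(array([469.2, 178.5]), array([ 432,  155,   81,   50, 2516], dtype=int32)) [57 67 93] [0.5959411  0.07086109 0.19      ]
(array([316.6, 214.7]), array([ 294,  184,   46,   68, 1938], dtype=int32)) [147 144 133] [ 0.61489949 -0.03230876  0.19      ]
mark [488 179  23   9  70] [0.5989 0.0874 0.196 ] len 0.0056 deg -75.9
```

Emit:
{"name": "servo_tool", "arguments": {"series": "0 0 0.02 0 0 -1.5 0;0 0 0.04 0 0 -1.5 0;0 0 0.055 0 0 -1.5 0;0 0 0.065 0 0 -1.5 0;0 0 0.065 0 0 -1.5 0"}}

```text
clock: 9.1
position: [0.6163, -0.0295, 0.1409]
ee_rot: [-0.001, 0.017, 1.0, 0.0]
contact_force: [-0.5, -0.2, -0.4]
width: 0.0855
gripper_force: 0.0
```

Emit:
{"name": "servo_tool", "arguments": {"series": "0 0 0 0 0 0 1;0 0 0 0 0 0 1;0 0 0 0 0 0 1;0 0 0 0 0 0 1;0 0 0 0 0 0 1"}}

```text
clock: 9.6
position: [0.6177, -0.0323, 0.1429]
ee_rot: [0.0, 0.017, 1.0, -0.001]
contact_force: [-3.5, -3.3, 7.3]
width: 0.013
gripper_force: 44.8
```

Emit:
{"name": "servo_tool", "arguments": {"series": "0 0 0 0 0 0 1;0 0 0 0 0 0 1"}}

```text
clock: 9.8
position: [0.6176, -0.0322, 0.1429]
ee_rot: [0.0, 0.017, 1.0, -0.001]
contact_force: [-1.0, -4.7, 3.7]
width: 0.0133
gripper_force: 43.9
```

```bash
python3 go.py .6185 -.0305 .143 103.9
```

```text
9.8 [ 0.6176 -0.0322  0.1429] xang 178.01 shift [-0.0008  0.0017 -0.0001] az 74.11 F [-1.  -4.7  3.7] [-0.69  0.2  -0.  ] [-0.16  0.37  1.5  -0.    1.27 -1.7 ] 0.002
```

Emit:
{"name": "servo_tool", "arguments": {"series": "0 0 0 0 0 8 1;0 0 0 0 0 16 1;0 0 0 0 0 24 1;0 0 0 0 0 32 1;0 0 0 0 0 40 1"}}

```text
clock: 10.3
position: [0.6183, -0.0309, 0.1429]
ee_rot: [0.001, 0.361, 0.933, 0.0]
contact_force: [0.3, -2.1, 3.2]
width: 0.013
gripper_force: 43.8
```

Emit:
{"name": "servo_tool", "arguments": {"series": "0 0 0 0 0 8 1;0 0 0 0 0 16 1;0 0 0 0 0 24 1;0 0 0 0 0 31 1;0 0 0 0 0 35 1"}}

```text
clock: 10.8
position: [0.6194, -0.0303, 0.1429]
ee_rot: [0.001, 0.624, 0.782, 0.002]
contact_force: [2.1, -0.4, 2.6]
width: 0.0132
gripper_force: 44.2
```

Emit:
{"name": "servo_tool", "arguments": {"series": "0 0 0 0 0 0 1;0 0 0 0 0 0 1;0 0 0 0 0 0 1"}}

```text
clock: 11.1
position: [0.6193, -0.0304, 0.1429]
ee_rot: [0.001, 0.622, 0.783, 0.002]
contact_force: [4.6, 0.2, 2.4]
width: 0.013
gripper_force: 43.8
```

```bash
python3 go.py .5605 -.1385 .2 103.9
```

```text
11.1 [ 0.6193 -0.0304  0.1429] xang 103.08 shift [-0.092  -0.0815 -0.0575] az -0.82 F [4.6 0.2 2.4] [ 0.09 -0.87  0.36] [-0.16  0.38  1.5   0.    1.26 -0.39] 0.006
```

Emit:
{"name": "servo_tool", "arguments": {"series": "0 0 0 0 0 0 0;0 0 0 0 0 0 0;0 0 0 0 0 0 0;0 0 0 0 0 0 0;0 0 -0.02 0 0 0 0"}}

```text
clock: 11.6
position: [0.6147, -0.0305, 0.1593]
ee_rot: [-0.003, 0.622, 0.783, -0.002]
contact_force: [-0.4, -0.3, 0.3]
width: 0.0837
gripper_force: 0.0
```

Emit:
{"name": "servo_tool", "arguments": {"series": "0 0 -0.04 0 0 0 0;-0.02 -0.017 -0.055 0 0 0 0;-0.045 -0.04 -0.055 0 0 0 0;-0.07 -0.06 -0.055 0 0 0 0;-0.091 -0.078 -0.055 0 0 0 0"}}

```text
clock: 12.1
position: [0.5608, -0.1382, 0.2173]
ee_rot: [-0.0, 0.623, 0.783, -0.0]
contact_force: [-0.8, -0.2, 0.1]
width: 0.0854
gripper_force: 0.0
```

Emit:
{"name": "servo_tool", "arguments": {"series": "0 0 0 0 0 0 0;0 0 0 0 0 0 0"}}

```text
clock: 12.3
position: [0.5616, -0.1372, 0.2171]
ee_rot: [-0.0, 0.623, 0.782, 0.0]
contact_force: [0.3, 0.3, -0.3]
width: 0.0857
gripper_force: 0.0
```

```bash
python3 go.py .5635 -.1366 .137 99.4; python3 - <<'E'
from h import *
from rig import eyes
i=eyes.camera_info("wrist");im=eyes.get_image("wrist");cv2.imwrite("pics/w6.png",im[:,:,::-1])
j=eyes.camera_info("side");jm=eyes.get_image("side")
m=mask(im,"red")
for b in blobs(m,30): print(b,onz(i,b[0],.18).round(4),onz(i,b[0],.192).round(4))
print("pred top",proj(i,[.5635,-.1366,.192]),"bottom",proj(i,[.5635,-.1366,.156]))
for b in blobs(mask(im,"blue"),60): print(b[0],b[1],onz(i,b[0],.19).round(4))
E
```

```text
12.3 [ 0.5616 -0.1372  0.2171] xang 102.92 shift [0.0001 0.002  0.0801] az 3.52 F [ 0.3  0.3 -0.3] [0.   0.04 0.04] [-0.36  0.27  1.47  0.    1.4  -0.59] 0.023
(array([321.8, 215.7]), array([310, 203,  24,  25, 405], dtype=int32)) [ 0.5651 -0.1417  0.18  ] [ 0.5641 -0.1379  0.192 ]
pred top [321.41534702 213.88414187] bottom [320.92589583 200.55276637]
[433.7  81.4] [ 403   45   57   71 2639] [ 0.6138 -0.0339  0.19  ]
[612.  259.6] [  561   118    79   253 10681] [ 0.7854 -0.1235  0.19  ]
[528.3 239.8] [ 494  202   71   78 3960] [ 0.7174 -0.1226  0.19  ]
[514.8 390.4] [501 373  30  27 419] [ 0.7625 -0.2556  0.19  ]
```

View pics/w6.png

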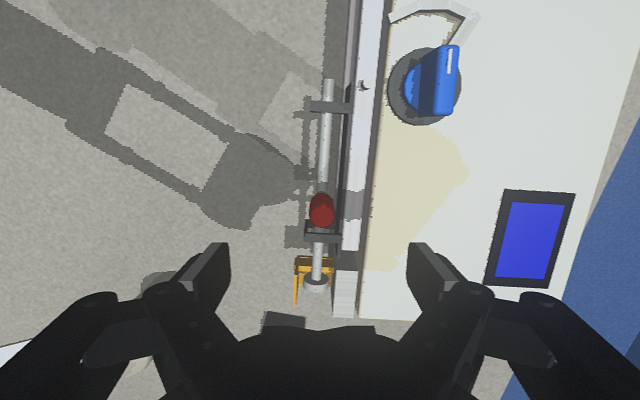

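The wrist view shows the red knob at (322,210) centred between the fingers, with the strap beside it and knob B at its end stop. I'll go down and grip it.

Emit:
{"name": "servo_tool", "arguments": {"series": "0 0.001 0.02 0 0 0 0;0 0.002 0.04 0 0 0 0;0 0.002 0.06 0 0 0 0;0 0.002 0.08 0 0 0 0;0 0.002 0.08 0 0 0 0", "squeeze": 60}}

```text
clock: 12.9
position: [0.5621, -0.1346, 0.1342]
ee_rot: [-0.003, 0.622, 0.783, -0.001]
contact_force: [-1.8, 0.3, -0.6]
width: 0.0853
gripper_force: 0.0
```

Emit:
{"name": "servo_tool", "arguments": {"series": "0 0 0 0 0 0 0.5;0 0 0 0 0 0 1;0 0 0 0 0 0 1;0 0 0 0 0 0 1;0 0 0 0 0 0 1"}}

```text
clock: 13.4
position: [0.5644, -0.1367, 0.1382]
ee_rot: [0.001, 0.622, 0.783, 0.0]
contact_force: [-0.1, -0.3, 1.5]
width: 0.0176
gripper_force: 58.5
```

Emit:
{"name": "servo_tool", "arguments": {"series": "0 0 0 0 0 0 1;0 0 0 0 0 0 1"}}

```text
clock: 13.6
position: [0.5644, -0.1367, 0.1381]
ee_rot: [0.001, 0.622, 0.783, 0.0]
contact_force: [-1.3, 1.1, 6.0]
width: 0.0179
gripper_force: 58.9
```

```bash
python3 go.py .5635 -.1366 .137 99.4
```

```text
13.6 [ 0.5644 -0.1367  0.1381] xang 103.01 shift [ 0.0003 -0.0008  0.0011] az 3.61 F [-1.3  1.1  6. ] [ 0.11  0.1  -0.01] [-0.36  0.32  1.59  0.    1.22 -0.58] 0.001
```

Emit:
{"name": "servo_tool", "arguments": {"series": "0 0 -0.003 0 0 0 1;0 0 -0.006 0 0 0 1;0 0 -0.009 0 0 0 1;0 0 -0.011 0 0 0 1;0 0 -0.011 0 0 0 1"}}

```text
clock: 14.1
position: [0.564, -0.1366, 0.1483]
ee_rot: [0.0, 0.622, 0.783, 0.0]
contact_force: [1.5, -0.6, -2.6]
width: 0.018
gripper_force: 58.7
```

Emit:
{"name": "servo_tool", "arguments": {"series": "0 0 0 0 0 0 1;0 0 0 0 0 0 1"}}

```text
clock: 14.3
position: [0.5639, -0.1366, 0.148]
ee_rot: [-0.0, 0.622, 0.783, 0.0]
contact_force: [2.0, -1.1, -2.3]
width: 0.0179
gripper_force: 58.7
```

```bash
python3 go.py .5575 -.0955 .149 103; python3 - <<'E'
from h import *
from rig import eyes
i=eyes.camera_info("side");im=eyes.get_image("side")
for b in blobs(mask(im[190:230,330:380],"red"),3): print(b[0]+[330,190],b[1])
E
```

```text
14.3 [ 0.5639 -0.1366  0.148 ] xang 103.01 shift [ 0.0414  0.003  -0.001 ] az 0.01 F [ 2.  -1.1 -2.3] [-0.1  -0.29 -0.01] [-0.36  0.32  1.58  0.    1.25 -0.58] 0.003
[357.2 209.5] [26 15  4 10 21]
```

Emit:
{"name": "servo_tool", "arguments": {"series": "0.002 0 0 0 0 0 1;0.004 0 0 0 0 0 1;0.006 0 0 0 0 0 1;0.008 0.0005 0 0 0 0 1;0.01 0.0006 0 0 0 0 1"}}

```text
clock: 14.85
position: [0.5622, -0.1264, 0.1482]
ee_rot: [-0.0, 0.622, 0.783, 0.0]
contact_force: [1.2, -1.6, -2.3]
width: 0.0178
gripper_force: 58.7
```

Emit:
{"name": "servo_tool", "arguments": {"series": "0.003 0 0 0 0 0 1;0.006 0 0 0 0 0 1;0.009 0.001 0 0 0 0 1;0.012 0.001 0 0 0 0 1;0.015 0.001 0 0 0 0 1"}}

```text
clock: 15.35
position: [0.5598, -0.1116, 0.1482]
ee_rot: [0.0, 0.622, 0.783, 0.0]
contact_force: [1.0, -1.2, -2.3]
width: 0.0176
gripper_force: 58.7
```

```bash
python3 go.py .5575 -.0955 .149 103
```

```text
15.35 [ 0.5598 -0.1116  0.1482] xang 103.02 shift [ 0.0162  0.0014 -0.0008] az 0.02 F [ 1.  -1.2 -2.3] [-0.14 -0.21 -0.05] [-0.32  0.3   1.6   0.    1.24 -0.55] 0.046
```

Emit:
{"name": "servo_tool", "arguments": {"series": "0.003 0 0 0 0 0 1;0.006 0 0 0 0 0 1;0.01 0.001 0 0 0 0 1;0.013 0.001 0 0 0 0 1;0.0155 0.001 0 0 0 0 1"}}

```text
clock: 15.85
position: [0.5572, -0.0962, 0.1482]
ee_rot: [-0.0, 0.622, 0.783, 0.0]
contact_force: [2.1, -0.4, -2.3]
width: 0.0178
gripper_force: 58.7
```

Emit:
{"name": "servo_tool", "arguments": {"series": "0 0 0 0 0 0 1;0 0 0 0 0 0 1"}}

```text
clock: 16.05
position: [0.5572, -0.0959, 0.1481]
ee_rot: [-0.0, 0.622, 0.783, 0.0]
contact_force: [1.1, 0.8, -3.0]
width: 0.0177
gripper_force: 58.7
```

```bash
python3 go.py .5575 -.0955 .149 103; python3 - <<'E'
from h import *
from rig import manip
s=manip.get_state();M=rot(s["ee_rot"]).as_matrix();p=s["position"];H=np.array([.5495,.1215])
print("lever",np.linalg.norm(p[:2]-H))
for t in np.arange(.033,.35,.033):
    q=np.r_[H+R.from_rotvec([0,0,-t]).as_matrix()[:2,:2]@(p[:2]-H),p[2]]
    print(round(t,3),(M.T@(q-p)).round(4),np.degrees(t).round(1))
E
```

```text
16.05 [ 0.5572 -0.0959  0.1481] xang 103.02 shift [ 0.0003  0.0004 -0.0009] az 0.02 F [ 1.1  0.8 -3. ] [ 0.17 -0.19 -0.02] [-0.29  0.3   1.61  0.    1.24 -0.52] 0.003
lever 0.21753344411193898
0.033 [ 0.0015 -0.007   0.    ] 1.9
0.066 [ 0.0032 -0.014   0.    ] 3.8
0.099 [ 0.0051 -0.0209  0.    ] 5.7
0.132 [ 0.0073 -0.0277  0.    ] 7.6
0.165 [ 0.0097 -0.0345  0.    ] 9.5
0.198 [ 0.0123 -0.0412  0.    ] 11.3
0.231 [ 0.0152 -0.0478  0.    ] 13.2
0.264 [ 0.0182 -0.0543  0.    ] 15.1
0.297 [ 0.0215 -0.0607  0.    ] 17.0
0.33 [ 0.025 -0.067  0.   ] 18.9
```

Emit:
{"name": "servo_tool", "arguments": {"series": "0.0015 -0.007 0 0 0 1.9 1;0.0032 -0.014 0 0 0 3.8 1;0.005 -0.021 0 0 0 5.7 1;0.0073 -0.0277 0 0 0 7.6 1;0.0097 -0.0345 0 0 0 9.5 1"}}

```text
clock: 16.55
position: [0.521, -0.095, 0.1484]
ee_rot: [0.0, 0.686, 0.727, 0.0]
contact_force: [2.5, 1.4, -2.2]
width: 0.0178
gripper_force: 58.8
```

```bash
python3 go.py .5 -.08 .148 93.5
```

```text
16.55 [ 0.521  -0.095   0.1484] xang 93.33 shift [ 0.0162 -0.02    0.0004] az -0.17 F [ 2.5  1.4 -2.2] [ 0.12 -0.33  0.01] [-0.31  0.24  1.68  0.    1.21 -0.37] 0.302
```

The gate is swinging with low forces, so I'll do the second half.

Emit:
{"name": "servo_tool", "arguments": {"series": "0.0015 -0.007 0 0 0 1.9 1;0.0032 -0.014 0 0 0 3.8 1;0.005 -0.021 0 0 0 5.7 1;0.0073 -0.0277 0 0 0 7.6 1;0.0097 -0.0345 0 0 0 9.5 1"}}

```text
clock: 17.05
position: [0.4863, -0.0877, 0.1486]
ee_rot: [0.001, 0.744, 0.668, 0.0]
contact_force: [2.4, -0.2, -2.7]
width: 0.0178
gripper_force: 58.8
```

Emit:
{"name": "servo_tool", "arguments": {"series": "0 0 0 0 0 0 1;0 0 0 0 0 0 1;0 0 0 0 0 0 1;0 0 0 0 0 0 1;0 0 0 0 0 0 1"}}

```text
clock: 17.55
position: [0.4868, -0.0876, 0.1482]
ee_rot: [0.0, 0.743, 0.669, -0.0]
contact_force: [3.4, -0.4, -2.6]
width: 0.0177
gripper_force: 58.8
```

```bash
python3 go.py .49 -.08 .148 84; python3 - <<'E'
from h import *
from rig import manip,eyes
p=manip.get_state()["position"][:2]-[.5495,.1215];a=np.array([.5572,-.0959])-[.5495,.1215]
print("gate rad from TCP",np.arctan2(a[1],a[0])-np.arctan2(p[1],p[0]),np.linalg.norm(p))
j=eyes.camera_info("top");im=eyes.get_image("top");cv2.imwrite("pics/t7.png",cv2.resize(im[90:220,165:480,::-1],None,fx=2.5,fy=2.5,interpolation=2))
E
```

```text
17.55 [ 0.4868 -0.0876  0.1482] xang 84.02 shift [0.0079 0.0024 0.0002] az 0.02 F [ 3.4 -0.4 -2.6] [-0.23 -0.37  0.01] [-0.32  0.19  1.75 -0.    1.2  -0.21] 0.003
gate rad from TCP 0.3266214860555918 0.21832184579340294
```

View pics/t7.png

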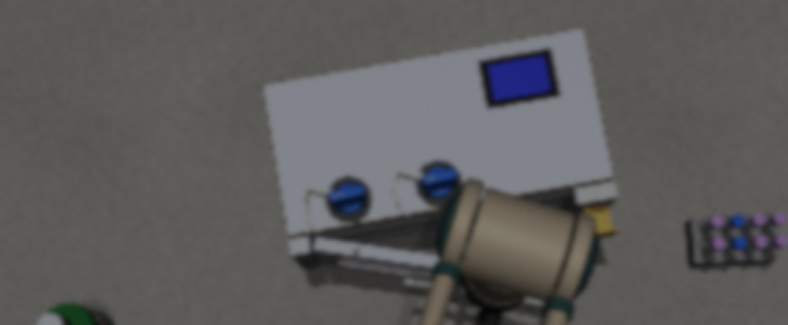

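The top view shows the gate ajar, from the hinge at (300,240) to (435,262), both blue knobs turned home at (348,198) and (438,182), and the rack undisturbed. I'll hand it in.

```bash
python3 -c "
from rig import manip
print(manip.sign_off())"
```

```text
the job is handed in; nothing more can be done
None
```

I handed the job in at about 17.6 s, with no verdict shown: both blue knobs are at their end stops, the bolt is lifted and drawn about 41 mm, and the gate is held about 0.33 rad (roughly 10 cm) ajar by the gripped red knob.

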